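Lift a freshly coated test plate on gap-marked forceps and hold it over the opacity chart

ROBOT

A 6-joint arm with a two-finger parallel gripper is mounted at the origin on a cart in front of the work surface, level with it; the furniture and walls round the work are solid. World frame = base frame: x ahead of the robot, y to its left, z up, the work surface at z = 0. Lengths are in m, angles in rad, forces in N, time in s.
With the tool pointing down it reaches from about 0.4 to 0.825 m from the base axis. Payload 7 kg.
Tool frame: the origin (TCP) lies midway between the tips of the shut fingers; the grasp point (between the pads) lies 19 mm behind it (grip_point_offset is the distance from the TCP to the grasp point, in m); z points along the fingers, y is the line along which they close (so a half turn about z gives the same grasp; the last joint's range is limited). The gripper opens to 88 mm and grips with 3 to 60 N. Pads are 19 mm wide; open, the fingers measure 130 mm over their backs; the gripper's body (78 mm by 193 mm) begins 47 mm behind the grasp point.
Start: joints at [1.611, 0.359, 0.012, 0, -1.224, -0.288], TCP at [0.166, 0.654, 0.227] pointing down, gripper open.
Joint ranges: [-3.07, 3.07], [-1.43, 2.12], [-1.02, 1.25], [-3.03, 1.67], [-3.05, -0], [-3.03, 3.03]. Speed limits (rad/s): [2.39, 2.39, 3.01, 3.14, 3.14, 3.14].

INTERFACE

Orientations are given as [roll, pitch, yaw] about the fixed x, y, z axes, in that order (R = Rz(yaw) Ry(pitch) Rx(roll)).
In Python, from station import get_state, grab_frame, camera_params, job_done, grip_point_offset gives the robot as it stands.
- The arm moves only by the shell command python3 -m creep 'ROWS' [FORCE]. ROWS is JSON, a list that holds one entry, the list of rows, each a list of 7 numbers: the finger opening in cm, from 0 to 8.76, then the shift along the tool's x, y, z in cm, then the turn, a rotation vector about the tool's x, y, z in rad. In form: [[[fingers, tx, ty, tz, wx, wy, wz], ...]]. A call has 1 to 20 rows; each row is the pose to reach, as a shift and turn from the pose commanded when the call began, along the tool's axes at that moment; what a row does not reach only later rows make up. A row lasts 1/8 s, in which the tool goes at most 62.5 mm and 10.7 degrees, less where a joint would pass 70% of its speed; a pose out of reach is approached as far as the arm can. A call with a gripper value outside its range is refused whole. The fingers move at their own pace and stop on an object; FORCE is the grip in N (left out, the last holds). Time passes only in rows, so rows that repeat a pose let the fingers close. It gives the time, the measured TCP pose, the force, the opening and the grip force at its end, in the units of the state.
- get_state(): the state, without advancing time (a new reading comes with each control period).
- grab_frame(name): name is "side" or "top" or "wrist"; returns the picture (400x640x3 uint8, blue, green, red); there is no depth.
- camera_params(name): a dict with "vertical_fov" (degrees; the focal length in pixels is half the picture's height over the tangent of half this angle, whatever the lens; pixels are square), "cx", "cy" (the principal point, pixels), "view" (4x4, takes a point from world to camera coordinates). Camera axes: x right, y down, z forward; pixel columns grow to the right and rows downward; lengths in m; the calibration is good to about 2 mm. A picture is of the moment at which its call begins: read the wrist's pose just before it. camera_params takes no time and is no camera call; for the wrist camera it gives the pose at the moment of the call.
- job_done(): hands the job in; it is judged then, once.
The state is a dict: "t": time; "q": joint angles; "qd": joint speeds; "joint_efforts": joint torques, N m; "eef_pos": TCP position; "ee_rot": TCP orientation; "force": force on the tool from outside, world axes, zero at the start; "moment": the same for the moment, N m; "width": finger opening in m; "gripper_force": force on a finger pad.
Only numpy, scipy, OpenCV 4.12 (cv2) and the standard library are available. Lean on these libraries where they do the work, as an engineer would, in place of code of your own. Each camera call takes 0.05 s, during which the arm holds its last target. There are 200 camera calls.

TASK

Pick up the sprung plate forceps at their blue grips and use them to fetch the test plate with the green balm film from the settling rack: bring the lips of the jaws under the plate's two side edges (the rack is open at the front), squeeze the arms until the pointer stands in the red band of the gap gauge, so that the plate lies loose on both lips without being pinched, and lift it. Keeping that gap, carry the plate to the black-and-white opacity chart and finish while still holding it there, level, still and centred over the chart, about 10 cm above it, so that the film can be judged against both halves. Never touch the plate with the fingers or drop it, and leave the blank plate, the tin, the lid and the dropper bottle where they are.

Things in the scene. Friction and masses are not known exactly. Their poses are not given: they have to be found in the camera images.
- forceps: Loose steel plate forceps, 196 mm long, 66 g, lying flat. Origin on the underside between the arm hinges at the rear spring bow (bow reaches 11 mm behind it); x along the forceps to the open jaws, y to the left arm, z up. Two spring-steel arms 12 mm high swing level, always as mirror images, and spring open when let go. Jaws 76 mm over the outside when open. Centre of mass near x 84 mm
- forceps_grip (a point): Middle between the blue grip scales: 87 mm ahead of the forceps' origin, 9 mm above their underside, axes as the forceps. Scales 36 mm long, 18 mm high (z 0 to 18 from the underside). Over their outer faces 54.7 mm when open and exactly 46 mm (faces parallel) at the marked gap. Spring: it starts to give at 3 N a side and takes 7 N a side at the mark (0.5 N per mm of closing)
- forceps_jaw (a point): Middle of the jaws, level with the lips' top: 158 mm ahead of the forceps' origin, 3 mm above the underside; the plate's origin belongs here, 5 mm fore or aft. Jaws 129 to 184 mm ahead: walls 12 mm high, 70 mm apart inside when open, 54 mm at the mark; along the foot of each wall a lip 3 mm thick reaches 7 mm inward (lips 40 mm apart at the mark). Behind 129 mm the arms narrow
- forceps_left (a joint): Swing of each arm, rad: 0 open, grows when squeezed, 0.050 at the mark, 0.09 stop. Inside gap 70 mm less 3.15 mm per 0.01 rad; the 50 mm plate is pinched from 0.063. Gauge: white strip 112 mm ahead of the origin, fixed to the left arm, over the right arm; 3 mm red band on it; black pointer on the right arm is in the band from 0.0435 to 0.0565 (gap 54 mm, 2 mm either way)
- settling_rack: Fixed aluminium rack, base 86 (x) by 200 (y) by 8 mm, origin under its centre, x from its open front to its back. Stations at y +60 and -60 mm: a plate lies on four white-capped pins (tops 45 mm above the worktop, at x +-14, y +-11 mm from the station's centre, 3.6 mm radius); two pins behind it (x +30, y +-10 mm, tops 53.5 mm up) are a back stop
- coated_plate: Loose acrylic test plate 50 x 50 x 4 mm, 14 g, with an olive-green balm film on its top face; origin at the centre of its underside, sides parallel to x and y, z up. Lies on either station of the rack, square to the rack within 2 degrees
- blank_plate: The same plate without film, pale, on the rack's other station; stays where it is
- opacity_chart: Fixed flat card 100 mm (x) by 80 mm (y), 2 mm thick, its far half (+x) black, its near half white; origin at the centre of its underside
- balm_tin: Loose open aluminium tin of green balm, 55 mm across, 24 mm high, origin under its centre; a bystander
- tin_lid: Loose aluminium tin lid, open side up with a yellow liner, 58 mm across, 10 mm high, origin under its centre; a bystander
- dropper: Loose amber dropper bottle, 34 mm across, 98 mm high, origin under its centre; a bystander
Not all that is in view belongs to the job. Of the things that look like the opacity_chart, take the one that is farthest to the robot's left at the start.

How it is judged:
By the outcome, as a careful person would: the job done as asked, in the order asked, and still so for the second after the job is handed in, while the arm keeps its last pose, push and grip.
It also fails if it takes over 58 s, if anything falls off the work surface, if the arm or the gripper's body presses on something with over 40 N, if the wrist force passes 120 N, or if a joint passes its speed limit or range.

## Working session

There is one attempt and no reset: what is moved stays moved. The work goes in short steps, Python scripts to look and compute and a shell command to move; the robot and the scene stay as the last step left them, time stands still between calls to the robot, and variables do not carry over. Pictures are saved under pics/ and viewed, at most 10 in all, crops included, and the job is handed in when it is done.

```bash
mkdir -p pics; ls; python3 - <<'E'
from station import *
import cv2,json
for n in ("top","side"):
    f=grab_frame(n); cv2.imwrite(f"pics/{n}0.png",f)
    p=camera_params(n); print(n,p)
s=get_state(); print(s, grip_point_offset if not callable(grip_point_offset) else grip_point_offset())
E
```

```text
pics
top {'vertical_fov': 57.328295339222045, 'cx': 317.3290499764025, 'cy': 194.57709885296407, 'view': array([[ 0.01678169, -0.99984151, -0.00594464, -0.02547248],
       [-0.99697065, -0.01628131, -0.07605553,  0.53391894],
       [ 0.07594669,  0.00720297, -0.99708586,  1.09396817],
       [ 0.        ,  0.        ,  0.        ,  1.        ]])}
side {'vertical_fov': 47.6037346270834, 'cx': 318.2563936518979, 'cy': 194.59559245022524, 'view': array([[ 0.52143342, -0.85322307, -0.01084329, -0.30960144],
       [-0.74718694, -0.45042038, -0.48870559,  0.42660076],
       [ 0.41209085,  0.26292939, -0.87238138,  1.33844901],
       [ 0.        ,  0.        ,  0.        ,  1.        ]])}
{'t': 0.1, 'q': array([ 1.61111675e+00,  3.59282022e-01,  1.11820196e-02, -3.12142111e-04,
       -1.22408003e+00, -2.88125513e-01]), 'qd': array([ 0.00027247, -0.00160651,  0.00228403,  0.0001627 ,  0.0003074 ,
        0.00014527]), 'joint_efforts': array([-8.46014300e-04, -5.84161699e+01,  2.93753546e+01,  7.01555237e+00,
        1.01990972e-02, -4.98977806e-05]), 'eef_pos': array([0.16546205, 0.65397602, 0.22575094]), 'ee_rot': array([ 3.14018260e+00, -1.11866381e-04, -2.47911285e-01]), 'force': array([-0.68093069,  0.21403414, -0.58296872]), 'moment': array([-0.07737263,  0.05219632,  0.02093753]), 'gripper_force': 0.0, 'width': 0.0876207257294348} 0.0188
```

View pics/top0.png

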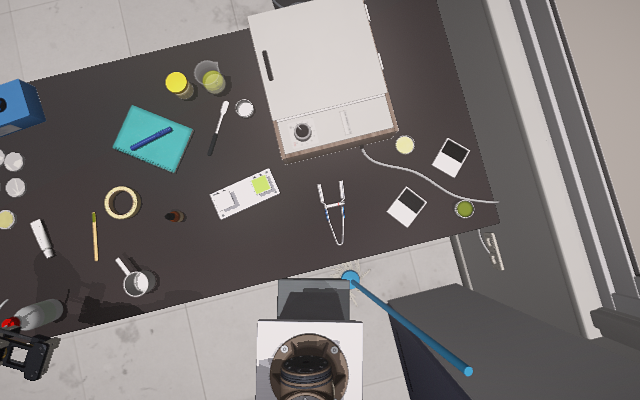

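View pics/side0.png

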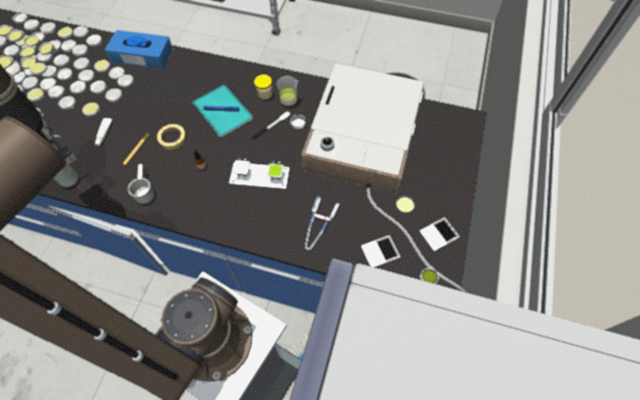

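Top view: the forceps lie at about (333,212) with the jaws up. The rack is at (245,194) with the green plate at (262,185) and the blank at (225,200). Two chart look-alikes are at (407,207) and (451,157). I'll measure them and enlarge.

```bash
cat > h.py <<'E'
import numpy as np,cv2
from station import *
from scipy.spatial.transform import Rotation as R
def ray(n,px,P=None):
    p=P or camera_params(n); f=200/np.tan(np.radians(p['vertical_fov']/2))
    V=p['view']; d=V[:3,:3].T@np.array([(px[0]-p['cx'])/f,(px[1]-p['cy'])/f,1]); return -V[:3,:3].T@V[:3,3],d
def w(n,px,z=0,P=None):
    o,d=ray(n,px,P); return (o+d*(z-o[2])/d[2])
def pix(n,X,P=None):
    p=P or camera_params(n); f=200/np.tan(np.radians(p['vertical_fov']/2))
    c=p['view'][:3,:3]@np.array(X)+p['view'][:3,3]; return np.array([p['cx']+f*c[0]/c[2],p['cy']+f*c[1]/c[2]])
E
python3 - <<'E'
from h import *
for k,px,z in [("chartA",(407,207),0),("chartB",(451,157),0),("green",(262,185),.049),("blank",(225,200),.049),("bow",(340,244),.006),("jawL",(320,182),.012),("jawR",(342,182),.012),("rack",(245,194),.008),("tin",(465,209),.024),("lid",(405,145),.01),("dropper",(175,216),.05),("boxcorner",(285,163),0),("boxcorner",(397,131),0)]:
    print(k,w("top",px,z).round(3))
a=cv2.imread("pics/top0.png")
c=cv2.resize(a[150:260,200:360],None,fx=5,fy=5,interpolation=cv2.INTER_CUBIC)
d=cv2.resize(a[130:240,370:490],None,fx=4,fy=4,interpolation=cv2.INTER_CUBIC)
cv2.imwrite("pics/c1.png",c);cv2.imwrite("pics/c2.png",d)
E
```

```text
chartA [ 0.502 -0.294  0.   ]
chartB [ 0.66  -0.431  0.   ]
green [0.558 0.148 0.049]
blank [0.511 0.257 0.049]
bow [ 0.385 -0.088  0.006]
jawL [ 0.574 -0.024  0.012]
jawR [ 0.575 -0.092  0.012]
rack [0.533 0.206 0.008]
tin [ 0.498 -0.463  0.024]
lid [ 0.694 -0.286  0.01 ]
dropper [0.462 0.403 0.05 ]
boxcorner [0.633 0.086 0.   ]
boxcorner [ 0.74  -0.263  0.   ]
```

View pics/c1.png

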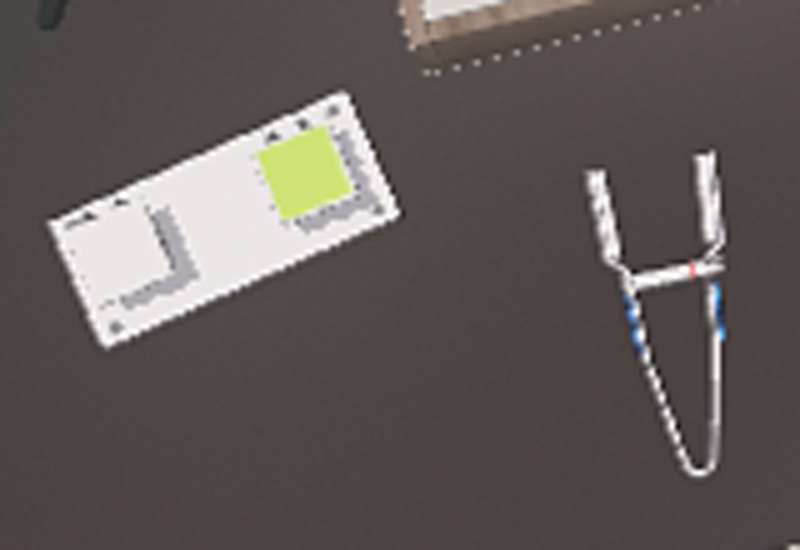

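View pics/c2.png

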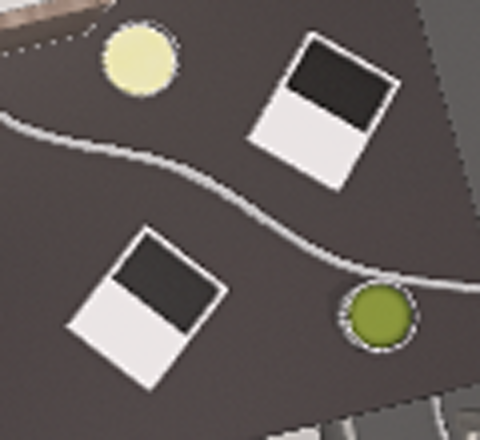

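Charts: A at (407,207) gives y = −0.294 and B at (451,157) gives y = −0.431. A is farther to the robot's left, and the crop confirms it is a black/white card with its black half far, so A it is. The rack's back-stop pins are on its upper-left long side, so its front faces the robot at about 25° yaw.

```bash
cat >> h.py <<'E'
def plan(targets,start=None):
    """targets: (x,y,z,yaw) TCP, tool down; prints shift(cm)+rotvec in tool axes from the measured (or given) pose"""
    s=get_state(); p,r=(s['eef_pos'],s['ee_rot']) if start is None else start
    R0=R.from_euler('xyz',r)
    for t in targets:
        d=R0.inv().apply(np.array(t[:3])-p)*100; v=(R0.inv()*R.from_euler('xyz',[np.pi,0,t[3]])).as_rotvec()
        print(d.round(2),v.round(4))
E
python3 - <<'E'
from h import *
plan([(.38,.35,.227,-.05),(.46,-.07,.227,.157)],(np.array([.166,.654,.227]),[np.pi,0,-.248]))
# refine rack/forceps by corners (top crop 5x, offset 200,150)
c=lambda u,v:(200+(u+.5)/5-.5,150+(v+.5)/5-.5)
for n,p,z in [("r1",(52,220),.008),("r2",(345,93),.008),("r3",(400,213),.008),("r4",(106,348),.008),
 ("g1",(257,152),.049),("g2",(325,127),.049),("g3",(353,193),.049),("g4",(285,221),.049)]: print(n,w("top",c(*p),z).round(4))
c=lambda u,v:(370+(u+.5)/4-.5,130+(v+.5)/4-.5)
for p in [(148,227),(227,290),(150,390),(68,325)]: print("chart",w("top",c(*p),.002).round(4))
E
```

```text
[28.21 24.22  0.  ] [ 0.     0.    -0.198]
[46.27 62.97  0.  ] [-0.     0.    -0.405]
r1 [0.5328 0.3146 0.008 ]
r2 [0.6147 0.1358 0.008 ]
r3 [0.5406 0.0999 0.008 ]
r4 [0.4546 0.2783 0.008 ]
g1 [0.5724 0.1815 0.049 ]
g2 [0.588  0.1413 0.049 ]
g3 [0.5488 0.1236 0.049 ]
g4 [0.5314 0.1636 0.049 ]
chart [ 0.5656 -0.2925  0.002 ]
chart [ 0.5178 -0.3533  0.002 ]
chart [ 0.44   -0.2938  0.002 ]
chart [ 0.4888 -0.2309  0.002 ]
```

```bash
python3 -m creep '[[[8.76,28.2,24.2,0,0,0,-0.2],[8.76,28.2,24.2,0,0,0,-0.2],[8.76,28.2,24.2,0,0,0,-0.2],[8.76,28.2,24.2,0,0,0,-0.2],[8.76,28.2,24.2,0,0,0,-0.2],[8.76,28.2,24.2,0,0,0,-0.2],[8.76,46.3,63,0,0,0,-0.405],[8.76,46.3,63,0,0,0,-0.405],[8.76,46.3,63,0,0,0,-0.405],[8.76,46.3,63,0,0,0,-0.405],[8.76,46.3,63,0,0,0,-0.405],[8.76,46.3,63,0,0,0,-0.405],[8.76,46.3,63,0,0,0,-0.405],[8.76,46.3,63,0,0,0,-0.405],[8.76,46.3,63,0,0,0,-0.405],[8.76,46.3,63,0,0,0,-0.405],[8.76,46.3,63,0,0,0,-0.405],[8.76,46.3,63,0,0,0,-0.405]]]'
python3 - <<'E'
from h import *
s=get_state(); P=camera_params("wrist"); f=grab_frame("wrist"); cv2.imwrite("pics/w1.png",f)
np.save("pics/w1.npy",P,allow_pickle=True); print(s['t'],s['eef_pos'],s['ee_rot'],P)
E
```

```text
t: 2.35
eef_pos: [0.4599, -0.0692, 0.2267]
ee_rot: [-3.142, -0.0, 0.159]
force: [0.1, 0.0, -0.2]
width: 0.0875
gripper_force: 0.0
2.35 [ 0.45993914 -0.06917209  0.22665586] [-3.14156173e+00 -2.22066203e-04  1.58824121e-01] {'vertical_fov': 60.578611304901486, 'cx': 316.01282716204594, 'cy': 197.05702727606155, 'view': array([[ 1.59246613e-01, -9.87238817e-01, -1.83450684e-04,
        -1.41716573e-01],
       [-9.41563015e-01, -1.51934738e-01,  3.00624225e-01,
         3.85427205e-01],
       [-2.96815777e-01, -4.77006592e-02, -9.53742650e-01,
         5.24958332e-01],
       [ 0.00000000e+00,  0.00000000e+00,  0.00000000e+00,
         1.00000000e+00]])}
```

View pics/w1.png

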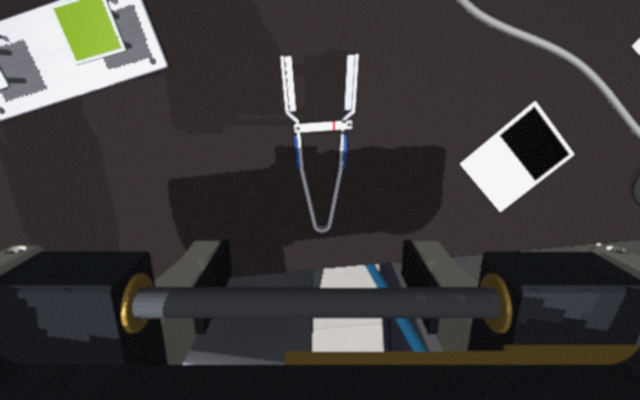

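Wrist view: forceps with the jaw tips at about (287,56) and (353,55), gauge strip at (323,127), bow at (321,231), and blue scales at (298,150) and (346,150).

```bash
python3 - <<'E'
from h import *
P=np.load("pics/w1.npy",allow_pickle=True).item()
f=lambda px,z:w("wrist",px,z,P)
L,Rr,b=f((282,56),.012),f((358,55),.012),f((321.5,231),.006)
m=(L+Rr)/2; print(L,Rr,np.linalg.norm(L-Rr),b, np.linalg.norm((m-b)[:2]))
img=cv2.imread("pics/w1.png").astype(int); B,G,Rd=img[...,0],img[...,1],img[...,2]
mask=(B>Rd+50)&(B>G+25); mask[:100]=0; mask[200:]=0; mask[:,:270]=0; mask[:,380:]=0
ys,xs=np.nonzero(mask)
for s in (xs<323,xs>=323): print("blue",xs[s].mean(),ys[s].mean(),ys[s].min(),ys[s].max(),xs[s].min(),xs[s].max(),f((xs[s].mean(),ys[s].mean()),.012))
d=(m-b)[:2]; yaw=np.arctan2(d[1],d[0]); print("yaw",yaw, "grip from bow",b[:2]+.098*d/np.linalg.norm(d), "from tips",m[:2]-.097*d/np.linalg.norm(d))
print("chart",[f(p,.002).round(4) for p in [(537,101),(574,155),(501,212),(460,164)]])
print("green",[f(p,.049).round(4) for p in [(116,-10),(122,47),(76,62),(54,10)]])
cv2.imwrite("pics/w1c.png",cv2.resize(cv2.imread("pics/w1.png")[45:240,265:380],None,fx=3,fy=3,interpolation=cv2.INTER_CUBIC))
E
```

```text
[ 0.56732043 -0.01723033  0.012     ] [ 0.58046619 -0.09285152  0.012     ] 0.07675529855616259 [ 0.38238653 -0.08852333  0.006     ] 0.1944117264145265
blue 295.9764705882353 149.24705882352941 135 167 294 298 [ 0.47589573 -0.04459527  0.012     ]
blue 344.97701149425285 148.1264367816092 134 166 344 347 [ 0.48563788 -0.09726118  0.012     ]
yaw 0.17308720286703883 grip from bow [ 0.47892219 -0.07164536] from tips [ 0.47834271 -0.07174667]
chart [array([ 0.5671, -0.2931,  0.002 ]), array([ 0.5177, -0.3549,  0.002 ]), array([ 0.4388, -0.2954,  0.002 ]), array([ 0.4872, -0.2309,  0.002 ])]
green [array([0.5944, 0.1273, 0.049 ]), array([0.5492, 0.1226, 0.049 ]), array([0.5297, 0.1642, 0.049 ]), array([0.57  , 0.1812, 0.049 ])]
```

View pics/w1c.png

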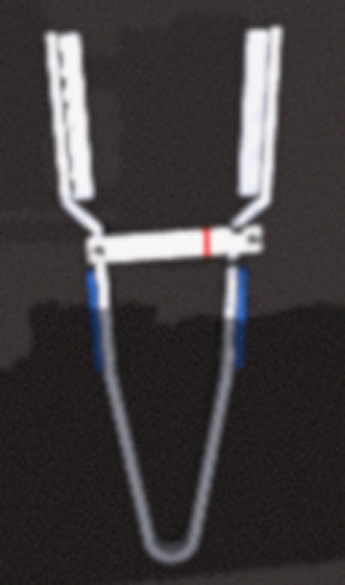

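```bash
python3 - <<'E'
from h import *
plan([(.479,-.0713,.06,.173),(.479,-.0713,.005,.173)])
E
```

```text
[ 1.85  0.5  16.66] [-0.     -0.0002 -0.0145]
[ 1.85  0.5  22.16] [-0.     -0.0002 -0.0145]
```

```bash
python3 -m creep '[[[8.7,1.85,0.5,5,0,0,-0.014],[8.7,1.85,0.5,10,0,0,-0.014],[8.7,1.85,0.5,14,0,0,-0.014],[8.7,1.85,0.5,17,0,0,-0.014],[8.7,1.85,0.5,19,0,0,-0.014],[8.7,1.85,0.5,20.5,0,0,-0.014],[8.7,1.85,0.5,21.5,0,0,-0.014],[8.7,1.85,0.5,22.1,0,0,-0.014],[7,1.85,0.5,22.1,0,0,-0.014],[6.2,1.85,0.5,22.1,0,0,-0.014],[5.8,1.85,0.5,22.1,0,0,-0.014],[5.5,1.85,0.5,22.1,0,0,-0.014],[5.3,1.85,0.5,22.1,0,0,-0.014],[5.1,1.85,0.5,22.1,0,0,-0.014],[5.1,1.85,0.5,22.1,0,0,-0.014],[5.1,1.85,0.5,22.1,0,0,-0.014],[5.1,1.85,0.5,22.1,0,0,-0.014]]]' 20
python3 - <<'E'
from h import *
s=get_state(); P=camera_params("wrist"); f=grab_frame("wrist"); cv2.imwrite("pics/w2.png",f)
np.save("pics/w2.npy",P,allow_pickle=True); print(s['width'],s['gripper_force'],s['eef_pos'],s['force'])
E
```

```text
t: 4.53
eef_pos: [0.4794, -0.0719, 0.0058]
ee_rot: [3.142, -0.001, 0.171]
force: [0.7, 0.8, 4.7]
width: 0.0512
gripper_force: 6.4
0.0512140412480064 6.433958262205124 [ 0.47943282 -0.07188846  0.00581702] [0.73411331 0.79738403 4.66375499]
```

View pics/w2.png

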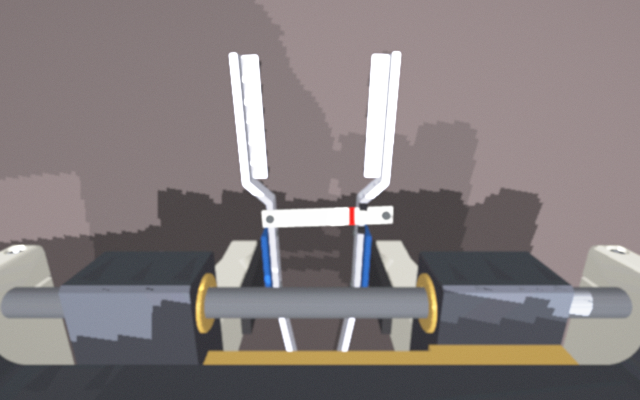

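Pointer (362,210) is just right of the red band (352,216), so it is partly squeezed as intended, and the forceps sit centred in the grip.

```bash
cat >> h.py <<'E'
def jaw(L,Rr,P,s,zt):
    "jaw-tip outer top corners px -> jaw point (xy) & yaw in tool frame; zt = height of wall tops"
    a,b=w("wrist",L,zt,P),w("wrist",Rr,zt,P); m=(a+b)/2; n=(a-b)[:2]; yaw=np.arctan2(-n[0],n[1])
    j=m[:2]-.026*np.array([np.cos(yaw),np.sin(yaw)])
    y0=s['ee_rot'][2]; c,si=np.cos(y0),np.sin(y0); d=j-s['eef_pos'][:2]
    print("width",np.linalg.norm(n),"jaw world",j.round(4),"tool fwd/left mm",1000*np.array([c*d[0]+si*d[1],-si*d[0]+c*d[1]]).round(4),"dyaw",round(yaw-y0,4))
E
python3 - <<'E'
from h import *
P=np.load("pics/w2.npy",allow_pickle=True).item()
jaw((231,55),(400,53),P,get_state(),.012)
plan([(.479,-.0715,.1,.173),(.441,.097,.1,.437),(.441,.097,.033,.437)])
E
```

```text
width 0.06952378741044657 jaw world [ 0.5486 -0.0601] tool fwd/left mm [70.1 -0.2] dyaw 0.0121
[-0.03 -0.05 -9.42] [ 0.     -0.0009 -0.0016]
[ -0.9  -17.3   -9.42] [ 2.000e-04 -9.000e-04 -2.656e-01]
[ -0.91 -17.3   -2.72] [ 2.000e-04 -9.000e-04 -2.656e-01]
```

```bash
python3 -m creep '[[[5.1,0,0,-0.5,0,0,0],[5.1,0,0,-1.5,0,0,0],[5.1,0,0,-3,0,0,0],[5.1,0,0,-5,0,0,0],[5.1,0,0,-7,0,0,0],[5.1,0,0,-8.5,0,0,0],[5.1,0,-0.5,-9.2,0,0,-0.01],[5.1,-0.1,-2,-9.4,0,0,-0.03],[5.1,-0.2,-4,-9.4,0,0,-0.06],[5.1,-0.35,-6.5,-9.4,0,0,-0.1],[5.1,-0.5,-9,-9.4,0,0,-0.14],[5.1,-0.6,-11.5,-9.4,0,0,-0.18],[5.1,-0.7,-14,-9.4,0,0,-0.22],[5.1,-0.8,-16,-9.4,0,0,-0.25],[5.1,-0.9,-17,-9.4,0,0,-0.263],[5.1,-0.9,-17.3,-9.4,0,0,-0.265],[5.1,-0.9,-17.3,-9.4,0,0,-0.265]]]'
python3 - <<'E'
from h import *
s=get_state(); P=camera_params("wrist"); f=grab_frame("wrist"); cv2.imwrite("pics/w3.png",f)
np.save("pics/w3.npy",P,allow_pickle=True); np.save("pics/s3.npy",s,allow_pickle=True)
E
```

```text
t: 6.7
eef_pos: [0.4404, 0.0968, 0.0994]
ee_rot: [3.142, 0.0, 0.436]
force: [-0.4, -0.3, -0.8]
width: 0.051
gripper_force: 4.4
```

View pics/w3.png

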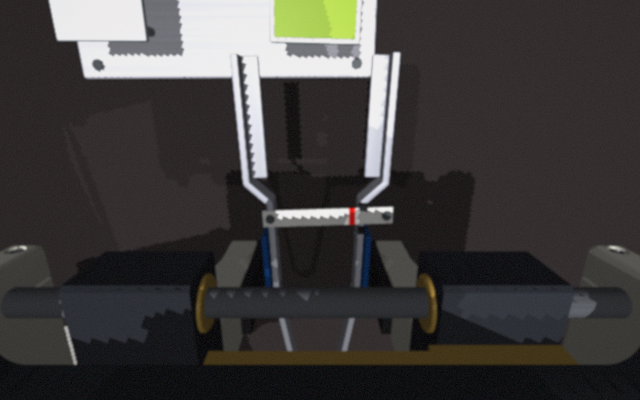

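Forceps unchanged in the grip (jaw tips at (234,54) and (397,53)). The plate's front corners are at about (271,41) and (363,43).

```bash
python3 - <<'E'
from h import *
P=np.load("pics/w3.npy",allow_pickle=True).item(); s=np.load("pics/s3.npy",allow_pickle=True).item()
im=cv2.imread("pics/w3.png"); cv2.imwrite("pics/w3c.png",cv2.resize(im[0:80,230:410],None,fx=4,fy=4,interpolation=cv2.INTER_CUBIC))
a,b=w("wrist",(270.5,42),.045,P),w("wrist",(363,45),.045,P); n=(a-b)[:2]
yaw=np.arctan2(-n[0],n[1]); c=(a+b)[:2]/2+.025*np.array([np.cos(yaw),np.sin(yaw)])
print(np.linalg.norm(n),yaw,c)
c1,c2=w("wrist",(86,77),.008,P),w("wrist",(374,77),.008,P); d=(c1-c2)[:2]; print("rack",np.linalg.norm(d),np.arctan2(-d[0],d[1]),(c1+c2)/2)
jaw((231,55),(400,53),P,s,s['eef_pos'][2]-.0058+.012)
E
```

```text
0.0527487574323855 0.40753495101897164 [0.5607218  0.15132431]
rack 0.19807736870701953 0.43728905731522216 [0.49724955 0.18825316 0.008     ]
width 0.06944228827242678 jaw world [0.5041 0.1261] tool fwd/left mm [70.1 -0.3] dyaw 0.0121
```

View pics/w3c.png

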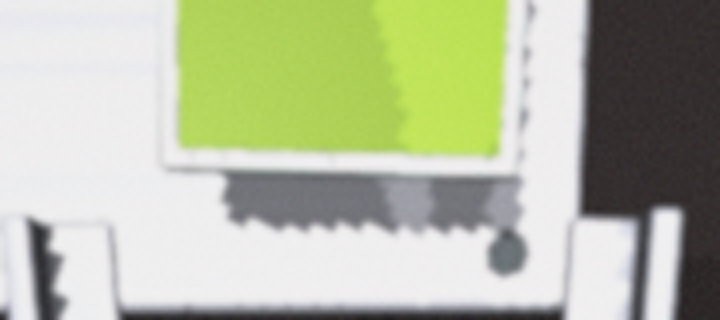

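Crop: the plate's top front corners are at (271.0,40.8) and (359.3,42.5). It is turned slightly clockwise from the rack, within the stated 2°.

```bash
python3 - <<'E'
from h import *
P=np.load("pics/w3.npy",allow_pickle=True).item()
a,b=w("wrist",(270.9,40.6),.049,P),w("wrist",(359.3,42.3),.049,P); n=(a-b)[:2]
yaw=np.arctan2(-n[0],n[1]); u=np.array([np.cos(yaw),np.sin(yaw)]); c=(a+b)[:2]/2+.025*u
print(np.linalg.norm(n),yaw,c)
ty=yaw-.012   # jaw yaw offset about +0.01 in tool
tu=np.array([np.cos(ty),np.sin(ty)]); tl=np.array([-tu[1],tu[0]])
g=c-.0705*tu+.0003*tl
pre=g-.062*u
print(g,pre,ty); plan([(*pre,.0995,ty),(*pre,.033,ty),(*g,.033,ty)])
E
```

```text
0.04936379720709278 0.4196846717802845 [0.56073142 0.15270861]
[0.49589056 0.12503184] [0.43927108 0.09976855] 0.4076846717802845
[ 0.02 -0.34 -0.01] [0.0001 0.0004 0.028 ]
[ 0.03 -0.34  6.64] [0.0001 0.0004 0.028 ]
[ 6.23 -0.24  6.64] [0.0001 0.0004 0.028 ]
```

```bash
python3 -m creep '[[[5.1,0,-0.3,0.5,0,0,0.01],[5.1,0,-0.34,1.5,0,0,0.024],[5.1,0,-0.34,3,0,0,0.024],[5.1,0,-0.34,4.5,0,0,0.024],[5.1,0,-0.34,5.7,0,0,0.024],[5.1,0,-0.34,6.4,0,0,0.024],[5.1,0,-0.34,6.6,0,0,0.024],[5.1,0,-0.34,6.6,0,0,0.024],[5.1,0.4,-0.33,6.6,0,0,0.024],[5.1,1,-0.32,6.6,0,0,0.024],[5.1,1.8,-0.31,6.6,0,0,0.024],[5.1,2.6,-0.3,6.6,0,0,0.024],[5.1,3.4,-0.29,6.6,0,0,0.024],[5.1,4.2,-0.27,6.6,0,0,0.024],[5.1,5,-0.26,6.6,0,0,0.024],[5.1,5.6,-0.25,6.6,0,0,0.024],[5.1,6,-0.24,6.6,0,0,0.024],[5.1,6.2,-0.24,6.6,0,0,0.024],[5.1,6.2,-0.24,6.6,0,0,0.024]]]'
cat >> h.py <<'E'
def check(name):
    s=get_state(); P=camera_params("wrist"); f=grab_frame("wrist"); cv2.imwrite(f"pics/{name}.png",f)
    np.save(f"pics/{name}.npy",P,allow_pickle=True); i=f.astype(int); B,G,Rd=i[...,0],i[...,1],i[...,2]
    m=(Rd>B+60)&(Rd>G+60); m[:180]=0;m[240:]=0;m[:,300:]&=True; ys,xs=np.nonzero(m); print("red",xs.mean(),ys.mean(),xs.min(),xs.max())
    for r in range(204,216,2): print(r,"gray",f[r,344:374].mean(1).astype(int).tolist())
    g=(G>B+50)&(G>100); ys,xs=np.nonzero(g)
    if len(xs):
        q=cv2.boxPoints(cv2.minAreaRect(np.c_[xs,ys].astype(np.float32))); c=w("wrist",q.mean(0),s['eef_pos'][2]+.0+.049-.033,P)
        print("film box",q.round(1).tolist()); print("n",len(xs))
    print(s['t'],s['eef_pos'],s['width'],s['gripper_force'],s['force']); return s,P,f
E
python3 - <<'E'
from h import *
check("w4")
E
```

```text
t: 9.12
eef_pos: [0.4958, 0.1253, 0.0336]
ee_rot: [-3.142, 0.0, 0.412]
force: [0.1, 0.3, -0.6]
width: 0.0512
gripper_force: 4.4
red 351.5238095238095 215.58095238095237 349 354
204 gray [20, 20, 16, 19, 20, 19, 19, 20, 19, 19, 22, 33, 48, 57, 49, 42, 38, 47, 54, 57, 55, 53, 47, 40, 26, 21, 17, 22, 16, 16]
206 gray [36, 37, 36, 34, 33, 29, 24, 26, 28, 27, 35, 46, 64, 69, 56, 43, 36, 40, 40, 37, 41, 34, 40, 51, 66, 76, 79, 77, 83, 90]
208 gray [168, 167, 168, 165, 153, 127, 97, 74, 72, 81, 116, 159, 184, 170, 128, 79, 52, 42, 39, 39, 42, 44, 73, 132, 181, 206, 202, 184, 168, 186]
210 gray [236, 235, 235, 229, 207, 169, 126, 101, 88, 90, 128, 177, 202, 185, 142, 100, 73, 64, 58, 60, 56, 58, 87, 146, 204, 228, 219, 179, 140, 136]
212 gray [235, 231, 212, 180, 162, 136, 104, 82, 70, 74, 104, 135, 148, 140, 125, 115, 114, 112, 112, 113, 112, 108, 105, 116, 133, 144, 137, 124, 120, 117]
214 gray [171, 176, 166, 159, 141, 110, 84, 64, 63, 71, 100, 125, 134, 126, 116, 118, 119, 120, 120, 121, 121, 119, 120, 119, 118, 118, 119, 119, 117, 119]
film box [[198.0, 299.0], [198.0, 63.0], [434.0, 63.0], [434.0, 299.0]]
n 12364
9.125 [0.49576921 0.12529798 0.03355579] 0.05118451300793889 4.364128187298775 [ 0.1234373   0.30233312 -0.60458449]
```

Lips are in. Pointer is at 362.5 px and the red band at 351.5. Squeezing.

```bash
python3 -m creep '[[[5.0,0,0,0,0,0,0],[4.9,0,0,0,0,0,0],[4.8,0,0,0,0,0,0],[4.7,0,0,0,0,0,0],[4.6,0,0,0,0,0,0],[4.59,0,0,0,0,0,0],[4.59,0,0,0,0,0,0],[4.59,0,0,0,0,0,0]]]'
sed -i 's/g=(G>B+50)&(G>100);/g=(G>B+50)\&(G>100)\&(G>Rd+10); g[200:]=0;/' h.py
python3 - <<'E'
from h import *
s,P,f=check("w5")
a=cv2.resize(f[195:230,250:400],None,fx=4,fy=4,interpolation=cv2.INTER_CUBIC)
o=np.zeros((560,640,3),np.uint8); o[:400]=f; o[410:550,:600]=a; cv2.imwrite("pics/w5m.png",o)
E
```

```text
t: 10.18
eef_pos: [0.4958, 0.1253, 0.0335]
ee_rot: [3.142, 0.0, 0.412]
force: [0.6, -0.2, -0.6]
width: 0.0456
gripper_force: 7.1
red 357.8888888888889 218.54166666666666 356 360
204 gray [21, 22, 20, 19, 22, 33, 47, 53, 47, 53, 60, 71, 71, 67, 66, 66, 60, 36, 22, 21, 21, 20, 20, 22, 20, 18, 14, 21, 20, 21]
206 gray [16, 19, 19, 19, 19, 36, 47, 49, 41, 39, 38, 38, 40, 38, 38, 36, 34, 21, 20, 21, 17, 19, 18, 26, 18, 17, 15, 20, 21, 21]
208 gray [37, 35, 38, 36, 40, 43, 55, 52, 40, 41, 42, 44, 42, 41, 38, 38, 35, 26, 31, 24, 30, 27, 31, 34, 41, 39, 32, 27, 26, 25]
210 gray [168, 166, 156, 150, 154, 159, 162, 155, 118, 81, 55, 51, 46, 38, 38, 42, 47, 62, 77, 84, 86, 85, 98, 119, 138, 138, 120, 99, 87, 85]
212 gray [232, 228, 202, 175, 174, 194, 200, 183, 146, 119, 101, 81, 59, 47, 42, 46, 60, 85, 106, 115, 118, 116, 120, 129, 135, 137, 130, 119, 117, 117]
214 gray [172, 175, 166, 162, 163, 162, 154, 138, 125, 116, 106, 84, 60, 44, 38, 45, 61, 87, 107, 116, 118, 119, 120, 119, 119, 118, 119, 120, 120, 119]
film box [[260.0, 63.0], [374.0, 63.0], [374.0, 174.0], [260.0, 174.0]]
n 12304
10.175 [0.49576615 0.12528016 0.03354231] 0.045598045631515594 7.118151783943176 [ 0.55047468 -0.16953303 -0.63566774]
```

View pics/w5m.png

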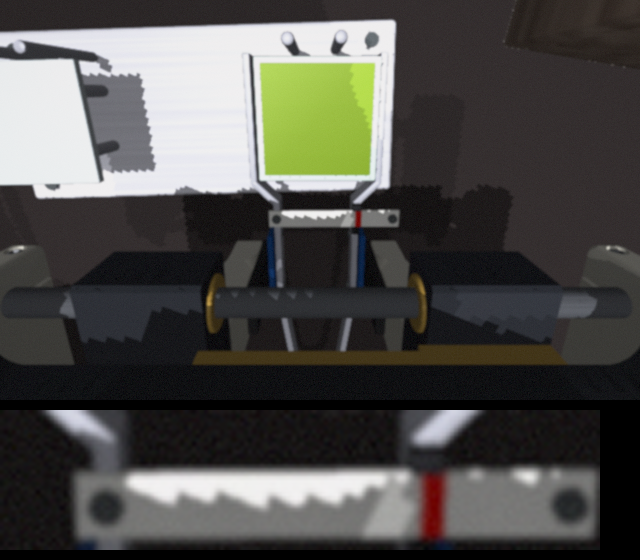

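Picture: the black pointer (357,211) stands on the red band (358,218). The film spans columns 260–374 between the walls at about 250 and 384. Checking the sideways centring numerically before lifting.

```bash
python3 - <<'E'
from h import *
P=np.load("pics/w5.npy",allow_pickle=True).item(); s=get_state(); f=cv2.imread("pics/w5.png")
for r in (80,120,160):
    print(r,"L",f[r,240:264].mean(1).astype(int).tolist()); print("   R",f[r,370:396].mean(1).astype(int).tolist())
def tl(X): y=s['ee_rot'][2]; d=np.array(X)-s['eef_pos']; return np.array([np.cos(y)*d[0]+np.sin(y)*d[1],-np.sin(y)*d[0]+np.cos(y)*d[1]])*1000
def T(a,l,z): y=s['ee_rot'][2]; return [s['eef_pos'][0]+np.cos(y)*a-np.sin(y)*l,s['eef_pos'][1]+np.sin(y)*a+np.cos(y)*l,z]
zu=s['eef_pos'][2]-.0058
print("film corners tool mm",[tl(w("wrist",p,.049,P)).round(1) for p in [(259.5,63),(374.5,63),(374.5,175),(259.5,175)]])
for l in (.0297,.0267,-.0267,-.0297): print("wall pred",l,[pix("wrist",T(a,l,zu+.012),P).round(1).tolist() for a in (.05,.0705,.09)])
for l in (.025,-.025): print("plate edge pred",l,[pix("wrist",T(a,l,.049),P).round(1).tolist() for a in (.05,.0705,.09)])
E
```

```text
80 L [239, 238, 234, 226, 223, 231, 237, 238, 235, 214, 153, 88, 61, 109, 183, 229, 239, 239, 238, 229, 207, 175, 160, 161]
   R [160, 160, 162, 180, 215, 236, 239, 239, 237, 235, 227, 227, 237, 239, 237, 230, 223, 227, 235, 239, 238, 235, 223, 171, 102, 55]
120 L [239, 239, 238, 239, 239, 236, 229, 224, 229, 234, 233, 222, 174, 110, 66, 106, 182, 229, 239, 240, 237, 224, 190, 160]
   R [158, 174, 206, 228, 238, 240, 238, 234, 231, 236, 239, 239, 235, 226, 218, 222, 231, 235, 233, 225, 196, 149, 99, 58, 44, 38]
160 L [235, 235, 234, 236, 234, 235, 235, 230, 219, 209, 216, 224, 224, 220, 194, 141, 88, 104, 176, 227, 238, 240, 238, 224]
   R [179, 222, 233, 237, 231, 214, 189, 202, 215, 218, 208, 208, 221, 233, 236, 236, 236, 235, 226, 198, 151, 88, 45, 40, 46, 46]
film corners tool mm [array([91.9, 21.7]), array([ 92., -23.]), array([ 47.2, -25.3]), array([47.2, 23.9])]
wall pred 0.0297 [[249.6, 164.0], [246.9, 117.5], [244.1, 69.5]]
wall pred 0.0267 [[256.2, 164.0], [253.8, 117.5], [251.3, 69.5]]
wall pred -0.0267 [[374.5, 164.1], [377.0, 117.6], [379.6, 69.7]]
wall pred -0.0297 [[381.2, 164.1], [383.9, 117.6], [386.8, 69.7]]
plate edge pred 0.025 [[256.6, 168.5], [254.0, 119.3], [251.4, 68.2]]
plate edge pred -0.025 [[374.1, 168.6], [376.7, 119.4], [379.4, 68.4]]
```

Plate sits 0.6 mm right of the jaw centre, so I shift right 0.6 mm and lift slowly.

```bash
python3 -m creep '[[[4.61,0,0.06,0,0,0,0],[4.61,0,0.06,-0.3,0,0,0],[4.61,0,0.06,-0.7,0,0,0],[4.61,0,0.06,-1,0,0,0],[4.61,0,0.06,-1.2,0,0,0],[4.61,0,0.06,-1.35,0,0,0],[4.61,0,0.06,-1.5,0,0,0],[4.61,0,0.06,-1.7,0,0,0],[4.61,0,0.06,-2,0,0,0],[4.61,0,0.06,-2.4,0,0,0],[4.61,0,0.06,-2.9,0,0,0],[4.61,0,0.06,-3.5,0,0,0],[4.61,0,0.06,-4.2,0,0,0],[4.61,0,0.06,-4.9,0,0,0],[4.61,0,0.06,-5.6,0,0,0],[4.61,0,0.06,-6.2,0,0,0],[4.61,0,0.06,-6.7,0,0,0],[4.61,0,0.06,-7,0,0,0],[4.61,0,0.06,-7.15,0,0,0],[4.61,0,0.06,-7.15,0,0,0]]]'
cat >> h.py <<'E'
def film(s,P,f,zoff):
    "film centre in tool frame (fwd,left mm) with film top at TCP z + zoff"
    i=f.astype(int); g=(i[...,1]>i[...,0]+50)&(i[...,1]>100)&(i[...,1]>i[...,2]+10); g[200:]=0
    ys,xs=np.nonzero(g); q=cv2.boxPoints(cv2.minAreaRect(np.c_[xs,ys].astype(np.float32)))
    y=s['ee_rot'][2]
    W=np.array([w("wrist",p,s['eef_pos'][2]+zoff,P) for p in q]); d=W-s['eef_pos']
    t=np.c_[np.cos(y)*d[:,0]+np.sin(y)*d[:,1],-np.sin(y)*d[:,0]+np.cos(y)*d[:,1]]*1000
    print("film tool",t.round(1).tolist(),"centre",t.mean(0).round(2),"world",W.mean(0).round(4))
E
python3 - <<'E'
from h import *
s,P,f=check("w6"); film(s,P,f,.0012); print(s['ee_rot'])
E
```

```text
t: 12.72
eef_pos: [0.496, 0.1247, 0.105]
ee_rot: [-3.142, 0.0, 0.412]
force: [0.1, -0.6, -0.2]
width: 0.0466
gripper_force: 7.0
red 357.6764705882353 218.25 356 360
204 gray [23, 26, 28, 28, 27, 35, 50, 59, 50, 44, 53, 54, 53, 56, 56, 64, 58, 41, 28, 27, 20, 23, 24, 24, 25, 28, 27, 26, 30, 27]
206 gray [24, 28, 25, 24, 31, 36, 49, 53, 44, 37, 37, 38, 37, 37, 37, 32, 33, 31, 26, 25, 27, 23, 26, 22, 27, 25, 25, 23, 28, 28]
208 gray [41, 40, 39, 38, 36, 47, 54, 54, 52, 40, 42, 40, 41, 37, 33, 38, 41, 35, 38, 35, 36, 36, 38, 39, 48, 48, 44, 37, 37, 34]
210 gray [165, 164, 152, 130, 128, 142, 156, 161, 150, 131, 109, 84, 58, 43, 36, 43, 55, 74, 89, 93, 95, 95, 95, 110, 141, 155, 142, 111, 96, 94]
212 gray [228, 226, 201, 161, 137, 146, 170, 189, 198, 199, 183, 139, 89, 54, 41, 48, 67, 95, 113, 120, 117, 121, 120, 123, 135, 143, 136, 124, 120, 120]
214 gray [156, 165, 169, 162, 155, 149, 144, 138, 130, 133, 123, 92, 60, 43, 38, 45, 68, 96, 114, 120, 118, 118, 120, 118, 120, 118, 120, 119, 119, 121]
film box [[264.0, 65.0], [367.0, 65.0], [367.0, 167.0], [264.0, 167.0]]
n 10219
12.725 [0.49599102 0.12473591 0.1050056 ] 0.04661307630828714 6.9769337028265 [ 0.12659354 -0.64328968 -0.20478659]
film tool [[92.1, 22.1], [92.2, -22.1], [47.6, -24.1], [47.6, 24.0]] centre [ 6.988e+01 -2.000e-02] world [0.56   0.1527 0.1062]
[-3.14158704e+00  1.26963897e-04  4.12180122e-01]
```

```bash
python3 - <<'E'
from h import *
y=-.665; g=np.array([.503,-.2933])-.0699*np.array([np.cos(y),np.sin(y)])
print(g); plan([(*g,.105,y)])
E
```

```text
[ 0.44799452 -0.25016757]
[-19.41  32.43  -0.  ] [1.0000e-04 2.0000e-04 1.0771e+00]
```

```bash
python3 -m creep '[[[4.6,-0.1,0.16,0,0,0,0.005],[4.6,-0.3,0.5,0,0,0,0.016],[4.6,-0.6,1,0,0,0,0.032],[4.6,-1,1.6,0,0,0,0.054],[4.6,-1.5,2.4,0,0,0,0.081],[4.6,-2,3.4,0,0,0,0.113],[4.6,-2.7,4.5,0,0,0,0.151],[4.6,-3.4,5.7,0,0,0,0.188],[4.6,-4.1,6.8,0,0,0,0.226],[4.6,-4.8,8.1,0,0,0,0.269],[4.6,-5.5,9.2,0,0,0,0.307],[4.6,-6.2,10.4,0,0,0,0.345],[4.6,-6.9,11.5,0,0,0,0.382],[4.6,-7.5,12.6,0,0,0,0.42],[4.6,-8.1,13.6,0,0,0,0.452],[4.6,-8.6,14.4,0,0,0,0.479],[4.6,-9,15.1,0,0,0,0.5],[4.6,-9.3,15.6,0,0,0,0.517],[4.6,-9.5,16,0,0,0,0.53],[4.6,-9.7,16.2,0,0,0,0.538]]]'
python3 - <<'E'
from h import *
s,P,f=check("w7"); film(s,P,f,.0012)
y=-.665; g=np.array([.503,-.2933])-.0699*np.array([np.cos(y),np.sin(y)]); plan([(*g,.105,y)])
E
```

```text
t: 15.28
eef_pos: [0.4721, -0.0627, 0.1051]
ee_rot: [-3.142, -0.0, -0.126]
force: [0.1, -0.8, -0.9]
width: 0.0459
gripper_force: 7.1
red 357.93333333333334 218.61333333333334 356 360
204 gray [30, 28, 28, 27, 29, 35, 40, 42, 33, 25, 27, 25, 23, 28, 31, 33, 32, 29, 26, 19, 21, 17, 25, 21, 20, 17, 22, 27, 25, 26]
206 gray [32, 26, 27, 29, 26, 37, 44, 45, 32, 21, 16, 15, 14, 14, 14, 20, 17, 30, 24, 29, 28, 28, 28, 24, 26, 28, 25, 31, 27, 28]
208 gray [34, 33, 34, 36, 35, 37, 45, 47, 36, 22, 18, 10, 14, 14, 13, 17, 19, 24, 30, 34, 34, 33, 34, 31, 35, 36, 34, 40, 37, 40]
210 gray [88, 86, 87, 88, 88, 91, 89, 88, 76, 64, 53, 43, 31, 27, 28, 26, 38, 62, 81, 87, 89, 90, 91, 94, 95, 93, 95, 97, 95, 100]
212 gray [118, 117, 119, 117, 120, 119, 121, 121, 119, 114, 104, 82, 58, 50, 41, 40, 59, 88, 107, 118, 122, 121, 120, 122, 122, 123, 124, 121, 123, 123]
214 gray [122, 118, 119, 121, 120, 121, 119, 121, 118, 118, 111, 89, 62, 45, 43, 46, 68, 90, 109, 119, 123, 122, 122, 120, 123, 123, 123, 122, 122, 124]
film box [[264.0, 65.0], [367.0, 65.0], [367.0, 167.0], [264.0, 167.0]]
n 10217
15.275 [ 0.47209661 -0.06272119  0.10506294] 0.04593769498341289 7.078668773174286 [ 0.09364046 -0.77481007 -0.89106895]
film tool [[92.2, 22.3], [92.3, -21.8], [47.7, -23.9], [47.6, 24.3]] centre [69.94  0.21] world [ 0.5415 -0.0713  0.1063]
[-0.   18.89  0.  ] [1.000e-04 2.000e-04 5.384e-01]
```

The plate has not moved in the jaws and the gap holds. Second half.

```bash
python3 -m creep '[[[4.6,0,0.2,0,0,0,0.005],[4.6,0,0.6,0,0,0,0.016],[4.6,0,1.1,0,0,0,0.032],[4.6,0,1.9,0,0,0,0.054],[4.6,0,2.8,0,0,0,0.081],[4.6,0,4,0,0,0,0.113],[4.6,0,5.3,0,0,0,0.151],[4.6,0,6.6,0,0,0,0.188],[4.6,0,7.9,0,0,0,0.226],[4.6,0,9.4,0,0,0,0.269],[4.6,0,10.8,0,0,0,0.307],[4.6,0,12.1,0,0,0,0.345],[4.6,0,13.4,0,0,0,0.382],[4.6,0,14.7,0,0,0,0.42],[4.6,0,15.9,0,0,0,0.452],[4.6,0,16.8,0,0,0,0.479],[4.6,0,17.6,0,0,0,0.5],[4.6,0,18.2,0,0,0,0.517],[4.6,0,18.6,0,0,0,0.53],[4.6,0,18.9,0,0,0,0.538]]]'
python3 - <<'E'
from h import *
s,P,f=check("w8"); film(s,P,f,.0012)
i=grab_frame("top"); cv2.imwrite("pics/top8.png",i); i=i.astype(int)
def blobc(i,n,z):
    g=(i[...,1]>i[...,0]+60)&(i[...,1]>i[...,2]+10)&(i[...,1]>100); k,l,st,c=cv2.connectedComponentsWithStats(g.astype(np.uint8))
    for j in range(1,k):
        if st[j,4]>60: print(n,st[j],c[j].round(1),w(n,c[j],z).round(4))
blobc(i,"top",.106)
# black half of chart left visible in wrist picture: dark/white edges under plate
m=(f[:200].min(2)>150).astype(np.uint8); k,l,st,c=cv2.connectedComponentsWithStats(m); print([ (st[j].tolist()) for j in range(1,k) if st[j,4]>150])
# chart corner pixels predicted
y=-.67
for a,b in ((.05,.04),(.05,-.04),(-.05,-.04),(-.05,.04)):
    X=[.503+a*np.cos(y)-b*np.sin(y),-.2933+a*np.sin(y)+b*np.cos(y),.002]; print("corner",pix("wrist",X,P).round(1))
E
```

```text
t: 17.82
eef_pos: [0.4483, -0.2502, 0.1051]
ee_rot: [-3.142, 0.0, -0.664]
force: [-0.7, 0.8, -1.2]
width: 0.0464
gripper_force: 7.1
red 357.9113924050633 218.53164556962025 355 360
204 gray [28, 25, 28, 25, 27, 36, 47, 51, 38, 30, 29, 33, 28, 31, 35, 37, 39, 40, 34, 35, 36, 33, 35, 36, 34, 33, 32, 35, 34, 36]
206 gray [28, 25, 27, 28, 31, 36, 46, 52, 43, 26, 19, 21, 20, 23, 14, 19, 27, 31, 35, 37, 32, 35, 33, 31, 37, 37, 34, 32, 34, 36]
208 gray [35, 34, 36, 36, 33, 43, 53, 54, 47, 28, 25, 19, 22, 22, 18, 20, 26, 34, 42, 44, 42, 41, 40, 43, 45, 43, 44, 43, 48, 44]
210 gray [100, 105, 100, 101, 100, 104, 105, 104, 93, 74, 63, 50, 37, 30, 27, 26, 46, 72, 93, 102, 101, 105, 107, 112, 109, 109, 111, 111, 114, 113]
212 gray [138, 138, 138, 139, 138, 136, 140, 137, 135, 130, 119, 98, 70, 49, 42, 53, 72, 99, 126, 137, 140, 140, 141, 144, 140, 142, 142, 144, 144, 143]
214 gray [140, 141, 140, 141, 140, 139, 141, 141, 140, 139, 127, 104, 74, 55, 43, 57, 78, 107, 128, 139, 142, 143, 141, 144, 143, 143, 144, 143, 144, 144]
film box [[264.0, 66.0], [367.0, 66.0], [367.0, 167.0], [264.0, 167.0]]
n 10056
17.825 [ 0.44834238 -0.2501645   0.10506285] 0.04640066113261895 7.070068269968033 [-0.69868168  0.84069628 -1.18232829]
film tool [[91.8, 22.5], [91.8, -21.7], [47.6, -23.7], [47.6, 24.5]] centre [69.7  0.4] world [ 0.5035 -0.2928  0.1063]
[[0, 0, 156, 46, 1384], [609, 0, 31, 33, 317], [254, 33, 124, 143, 4335], [242, 53, 14, 131, 939], [377, 52, 12, 131, 755]]
corner [259.7  32.3]
corner [374.9  33.1]
corner [367.4 173.4]
corner [265.2 172.7]
```

Plate is centred within about 1 mm of the chart centre, level, with the pointer in the band. I'll let it settle, then hand in.

```bash
python3 -m creep '[[[4.6,0,0,0,0,0,0],[4.6,0,0,0,0,0,0],[4.6,0,0,0,0,0,0],[4.6,0,0,0,0,0,0],[4.6,0,0,0,0,0,0],[4.6,0,0,0,0,0,0]]]'
python3 - <<'E'
from h import *
s,P,f=check("w9"); film(s,P,f,.0012); print(job_done())
E
```

```text
t: 18.68
eef_pos: [0.4483, -0.25, 0.105]
ee_rot: [3.142, 0.0, -0.664]
force: [0.2, -0.7, -1.5]
width: 0.0465
gripper_force: 7.1
red 357.94871794871796 218.5 356 360
204 gray [25, 26, 26, 27, 26, 35, 46, 52, 41, 32, 31, 32, 32, 31, 37, 40, 42, 35, 31, 36, 33, 34, 33, 35, 35, 34, 38, 37, 32, 35]
206 gray [29, 27, 26, 20, 27, 36, 49, 47, 36, 24, 20, 16, 17, 22, 19, 22, 24, 27, 30, 32, 34, 38, 37, 33, 35, 33, 32, 32, 34, 36]
208 gray [34, 34, 38, 35, 37, 39, 52, 54, 41, 31, 23, 21, 19, 19, 18, 20, 25, 34, 39, 44, 43, 42, 44, 42, 43, 40, 45, 44, 44, 49]
210 gray [102, 103, 101, 102, 102, 103, 105, 105, 93, 76, 65, 52, 36, 36, 31, 30, 49, 72, 94, 102, 104, 106, 108, 111, 111, 111, 112, 113, 115, 113]
212 gray [140, 139, 138, 137, 138, 138, 139, 137, 134, 132, 121, 99, 71, 52, 48, 53, 74, 100, 126, 140, 140, 140, 141, 142, 144, 143, 143, 144, 143, 143]
214 gray [138, 141, 140, 141, 140, 139, 140, 140, 141, 139, 129, 103, 75, 54, 50, 55, 76, 106, 129, 140, 142, 142, 142, 142, 144, 141, 143, 142, 144, 142]
film box [[264.0, 66.0], [367.0, 66.0], [367.0, 167.0], [264.0, 167.0]]
n 10059
18.675 [ 0.448345   -0.2500432   0.10504451] 0.04650503554576795 7.070619687438011 [ 0.19439954 -0.69152477 -1.53848156]
film tool [[91.8, 22.5], [91.8, -21.7], [47.6, -23.7], [47.6, 24.5]] centre [69.69  0.42] world [ 0.5035 -0.2926  0.1062]
the job is handed in; nothing more can be done
None
```

I handed the job in at 18.7 s with the forceps holding the green-film plate loose on both lips, pointer in the red band, level and still about 10 cm above the left-hand chart and within about 1 mm of its centre by the wrist camera.

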